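# Open the lidded tub and get the smoothing block out

### The arm

A 6-joint arm with a two-finger parallel gripper is mounted at the origin on the work surface. World frame = base frame: x ahead of the robot, y to its left, z up, the work surface at z = 0. Lengths are in m, angles in rad, forces in N, time in s.
With the tool pointing down it reaches from about 0.3 to 0.875 m from the base axis. Payload 6.4 kg.
Tool frame: the origin (TCP) lies between the finger pads; the fingertips stand ctrl.tip_reach ahead of it and the grasp point (between the pads) lies 11 mm behind it (ctrl.tip_reach is the distance from the TCP to the fingertips, in m); z points along the fingers, x is the direction in which the jaws open and shut, and the axes are right-handed (so a half turn about z gives the same grasp; the last joint's range is limited). The gripper opens to 85 mm and grips with 20 to 120 N. Pads are 22 mm wide; open, the fingers measure 114 mm over their backs; the gripper's body (76 mm by 85 mm) begins 54 mm behind the grasp point. The pads swing forward as they close: fully open they stand 13 mm farther back than shut.
Start: joints at [-1.329, 0.181, 1.607, -0, 1.354, -0.206], TCP at [0.249, -0.518, 0.239] pointing down, gripper open.
Joint ranges: [-2.99, 2.99], [-0.89, 2.07], [0.3, 2.58], [-1.14, 4.28], [0, 2.63], [-3.12, 3.12]. Speed limits (rad/s): [2.57, 2.57, 3.01, 3.14, 3.14, 3.14].

### API

Orientations are given as a unit quaternion [w, x, y, z].
In Python, from bench import telemetry, viewer, ticket, nets, ctrl gives the robot as it stands.
- The arm moves only by the tool step_arm, never from a script. Its argument "plan" is a list of rows, each a list of 2 entries, a list of its own where there are three numbers: the shift along the tool's x, y, z in m, then the turn, a rotation vector about the tool's x, y, z in degrees. A call has 1 to 5 rows; each row is the pose to reach, as a shift and turn from the pose commanded when the call began, along the tool's axes at that moment; what a row does not reach only later rows make up. A row lasts 1/10 s, in which the tool goes at most 50 mm and 8.59 degrees, less where a joint would pass 70% of its speed; a pose out of reach is approached as far as the arm can. A call with a gripper value outside its range is refused whole. "fingers" is the opening in per cent of the stroke, from 0 (shut) to 100 (fully open), set as the call begins (left out, the last holds). The fingers move at their own pace and stop on an object; the grip force is fixed at half the most. Time passes only in rows, so rows that repeat a pose let the fingers close. It gives the time, the measured TCP pose, the force and the opening at its end, in the units of the state.
- telemetry.get_obs(): the state, without advancing time (a new reading comes with each control period).
- viewer.camera(name): name is "side" or "top"; returns the picture (384x512x3 uint8, red, green, blue); there is no depth.
- viewer.get_calibration(name): a dict with "K" (3x3 intrinsics, pixels), "origin" and "orientation" of the camera in the world. Camera axes: x right, y up, looking along -z (the intrinsics and any distortion apply to the point x, -y, -z); pixel columns grow to the right and rows downward; lengths in m; the calibration is good to about 2 mm. A picture is of the moment at which its call begins. get_calibration takes no time and is no camera call.
- ticket.hand_in(): hands the job in, once; it reports no verdict.
Trained networks look in the newest picture that a camera, given by its name, has taken for a name from the list of things; names that differ only in an ending like _2 or _b are one class to them, and where a whole thing is asked for, a point or a joint stands for the part that bears it (a point fixed in the world has none). Each returns a list of dicts, best first, with "score" (0 to 1); they miss things now and then, are a little off and sometimes report something else, mostly with a low value. They report only what shows in the picture. A call takes as long as a camera call. They do not tell look-alikes from the thing itself.
- nets.boxes_of(thing, camera): "extent" ([left, top, right, bottom] in pixels, round what is visible of it).
The state is a dict: "time_s": time; "q": joint angles; "dq": joint speeds; "joint_efforts": joint torques, N m; "eef_pos": TCP position; "eef_rot": TCP orientation; "wrist_force": force on the tool from outside, world axes, zero at the start; "torque": the same for the moment, N m; "opening": opening from 0.0 (shut) to 1.0 (fully open).
Only numpy, scipy, OpenCV 4.12 (cv2) and the standard library are available. Lean on these libraries where they do the work, as an engineer would, in place of code of your own. Each camera call takes 0.05 s, during which the arm holds its last target.

### The job

Get the wooden smoothing block out of the lidded tub beside the press: tip the lid up by its fin until it comes out from under the keeper at the back, lift it off and lay it flat, right way up, in the middle of whichever half of the plywood rest board is free. Then take the block out by its handle and stand it upright in the middle of the raised rubber pad. Set both down rather than dropping them, and leave the tape roll, the bottle, the spray can and the jar as they stand.

Things in the scene. Friction and masses are not known exactly. Their poses are not given: they have to be found in the camera images.
- tub: White round open-topped plastic tub, fixed to the bench: outside diameter 120, inside diameter 112, height 95, floor 5 thick. Origin: centre of its underside; z up. A steel keeper stands at its back (+x side). Yaw varies up to 40 degrees either way; at zero yaw the front (-x side) faces the robot.
- tub_rim (a point): Centre of the tub's mouth, 95 above the bench; axes as the tub's.
- keeper (a point): Keeper lug's inner tip, at x = 55, z = 107 (its underside) in the tub's frame. The lug, 40 wide (y), 7 thick, top 114 above the bench, runs from here back to a post at x = 71 to 81. It overhangs the seated lid's back edge by 10, with 7 free above the lid: a lid lifted level catches under it.
- lid: Loose white plastic lid: disc of diameter 130, 5 thick, locating skirt below (ring of outside diameter 104, 6 deep, 4 of play inside the tub); about 0.13 kg. Origin: centre of the disc's underside, on the rim's plane when seated; z up. An upright fin stands by its front (-x) edge, opposite the keeper. Set down on a flat face it stands on its skirt, origin 6 above the face.
- lid_fin (a point): Middle of the fin's top edge: x = -48, y = 0, z = 35 in the lid's frame. The fin is 10 thick (x), 36 long (y), from z = 5 to 35. Raising it turns the lid about its back rim (x = +60, z = 0); at 0.2 to 0.35 rad the skirt's front is out and the lid can be drawn towards its fin, 30 or more, clear of the lug.
- block: Wooden smoothing block, standing in the tub at any yaw under the lid at the start (its pose is reported all the same): base 76 (x) by 52 (y) by 22 high, with an upright bar handle in the middle, 60 long (x) by 22 thick (y), up to 84 above the underside. Origin: centre of its underside; z up. About 0.22 kg. Within the tub the handle's top is 6 below the rim.
- block_handle (a point): Centre of the top of the block's handle, 84 above the block's origin; axes as the block's.
- rest: Fixed plywood rest board, 330 (x) by 165 (y) by 12 thick, with a ridge (8 wide, rising 12 above the board) across its middle that parts it into two halves. Origin: centre of its underside. It lies on the robot's left or right.
- rest_near (a point): Middle of the board's half nearer the robot, on its top face (12 above the bench); axes as the board's.
- rest_far (a point): Middle of the board's half farther from the robot, on its top face (12 above the bench); axes as the board's.
- roll: Bystander: brown tape roll lying flat (loose), outside diameter 100, hole 76, height 50, in one half of the rest board; the other half is the free one. Origin: centre of its underside.
- mat: Fixed dark steel plate, 320 (x) by 165 (y) by 5 thick, on the side opposite the rest board. On its half nearer the robot is a black rubber pad 135 by 135, 10 high; the bottle stands on the other half. Origin: centre of its underside.
- pad (a point): Centre of the rubber pad's top face, 15 above the bench; axes as the steel plate's.
- bottle: Bystander: white bottle, diameter 64, height 170, standing loose on the far half of the steel plate. Origin: centre of its underside.
- can: Bystander: metal spray can with a black cap, diameter 64, height 190, standing loose on the bench beyond the tub. Origin: centre of its underside.
- jar: Bystander: squat grey jar with a white cap, diameter 76, height 75, standing loose on the bench between the robot and the tub. Origin: centre of its underside.
There are look-alikes about, which are no part of the job. Leave any green or orange look-alike of the lid alone.

How it is judged:
By the outcome, as a careful person would: the job done as asked, in the order asked, and still so for the second after the job is handed in, with the robot touching nothing.
It also fails if it takes over 58 s, if anything falls off the work surface, if the arm or the gripper's body presses on something with over 40 N, if the wrist force passes 120 N, or if a joint passes its speed limit or range.

## Working session

There is one attempt and no reset: what is moved stays moved. The work goes in short steps, Python scripts to look and compute and a tool call to move; the robot and the scene stay as the last step left them, time stands still between calls to the robot, and variables do not carry over. Pictures are saved under pics/ and viewed, and the job is handed in when it is done.

Besides the shell and the picture viewer there is one more tool, called as name([rows], argument=value, ...), one row to a line, values as JSON. step_arm: Moves the arm, as the interface text tells. Its arguments: {"type":"object","properties":{"plan":{"type":"array"},"fingers":{"type":"number"}},"required":["plan"]}

```bash
ls; mkdir -p pics; python3 - <<'E'
from bench import telemetry, viewer, ticket, nets, ctrl
import cv2
print(telemetry.get_obs()); print(ctrl.tip_reach, [a for a in dir(ctrl) if a[0]!='_'])
for c in ("side","top"):
    im=viewer.camera(c); cv2.imwrite(f"pics/{c}0.png",im[:,:,::-1]); print(c,viewer.get_calibration(c))
E
```

```text
pics
{'time_s': 0.0, 'q': array([-1.32927793e+00,  1.81524680e-01,  1.60803220e+00,  1.25286524e-05,
        1.35381898e+00, -2.06323268e-01]), 'dq': array([ 0.0013749 ,  0.00091864, -0.00142124,  0.00068771,  0.00254904,
       -0.00013904]), 'joint_efforts': array([ 7.41105450e-04, -4.44866395e+01, -3.51337481e+01, -1.58321341e-04,
        9.00549145e-03,  3.06917593e-05]), 'eef_pos': array([ 0.2488588 , -0.51774203,  0.23838166]), 'eef_rot': array([-6.23668178e-04,  8.46468391e-01, -5.32438229e-01, -6.37207806e-04]), 'wrist_force': array([ 0.10701565,  0.87966031, -0.19501327]), 'torque': array([-0.06446253, -0.01408219, -0.04366191]), 'opening': 1.0031899596970408}
0.008 ['MotionError', 'tip_reach']
side {'K': array([[448.00980841,   0.        , 260.26938464],
       [  0.        , 448.00980841, 176.84006379],
       [  0.        ,   0.        ,   1.        ]]), 'origin': array([-0.02531028,  0.81379002,  1.00151284]), 'orientation': array([-0.27961965, -0.12226134,  0.38890556,  0.86926261])}
top {'K': array([[431.78593786,   0.        , 249.96183699],
       [  0.        , 431.78593786, 191.08723452],
       [  0.        ,   0.        ,   1.        ]]), 'origin': array([0.42609643, 0.00559257, 1.11517725]), 'orientation': array([ 0.7102107 ,  0.03338751, -0.03284821, -0.70242938])}
```

View pics/side0.png

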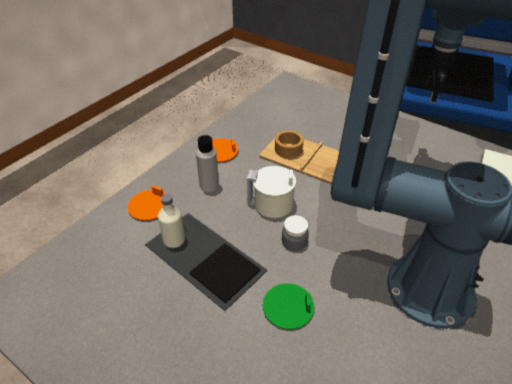

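View pics/top0.png

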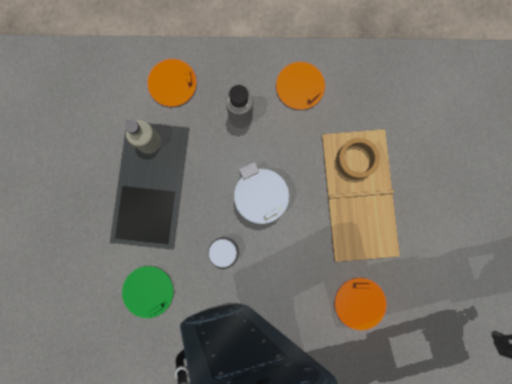

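```bash
python3 - <<'E'
from bench import telemetry, viewer, ticket, nets, ctrl
for t in ["tub","keeper","lid","lid_fin","rest","roll","mat","pad","bottle","can","jar"]:
  for c in ("side","top"):
    print(t,c,[([round(float(v)) for v in d['extent']],round(d['score'],2)) for d in nets.boxes_of(t,c)])
print(telemetry.get_obs()['time_s'])
E
```

```text
tub side [([246, 169, 292, 218], 0.97), ([262, 138, 338, 185], 0.42)]
tub top [([238, 163, 256, 184], 0.53), ([110, 124, 188, 252], 0.2)]
keeper side [([244, 171, 296, 220], 0.67), ([273, 126, 302, 160], 0.66), ([257, 140, 341, 183], 0.33)]
keeper top [([239, 164, 257, 177], 0.47), ([321, 132, 401, 264], 0.19)]
lid side [([264, 283, 315, 328], 0.97), ([254, 168, 294, 196], 0.86), ([210, 136, 237, 162], 0.71), ([125, 186, 166, 222], 0.56)]
lid top [([148, 62, 198, 110], 0.88), ([233, 170, 288, 225], 0.83), ([119, 266, 173, 319], 0.69), ([276, 58, 325, 112], 0.61), ([331, 277, 386, 332], 0.58), ([322, 132, 401, 261], 0.22)]
lid_fin side [([257, 169, 295, 196], 0.82), ([263, 286, 316, 327], 0.77), ([210, 138, 237, 161], 0.75), ([149, 212, 268, 311], 0.68), ([129, 188, 165, 224], 0.59)]
lid_fin top [([277, 63, 323, 108], 0.92), ([121, 266, 170, 319], 0.88), ([150, 59, 197, 107], 0.81), ([336, 278, 386, 331], 0.8), ([235, 172, 289, 223], 0.62), ([322, 127, 399, 265], 0.47)]
rest side [([257, 141, 340, 183], 0.57), ([157, 194, 184, 247], 0.45)]
rest top [([321, 126, 400, 267], 0.84), ([107, 123, 188, 249], 0.31)]
roll side [([276, 129, 300, 160], 0.84)]
roll top [([334, 137, 376, 182], 0.73)]
mat side [([144, 215, 263, 311], 0.76), ([274, 128, 302, 160], 0.71)]
mat top [([109, 124, 188, 248], 0.9)]
pad side [([144, 208, 266, 312], 0.6)]
pad top [([108, 127, 188, 249], 0.8), ([322, 129, 403, 263], 0.24)]
bottle side []
bottle top [([124, 122, 158, 151], 0.9), ([234, 169, 287, 220], 0.36)]
can side [([198, 135, 220, 190], 0.91)]
can top [([226, 88, 252, 130], 0.78)]
jar side [([283, 214, 310, 249], 0.76)]
jar top [([209, 236, 237, 267], 0.98)]
1.2
```

The rest board lies right (−y) with the roll in its far half, so the near half is free. The plate with the pad is at left, the bottle on its far half. The tub's lid centre is at about (262,196) in the top view. I'll zoom in.

```bash
python3 - <<'E'
import cv2
t=cv2.imread("pics/top0.png"); s=cv2.imread("pics/side0.png")
def z(im,x0,y0,x1,y1,k,n): cv2.imwrite(f"pics/{n}.png",cv2.resize(im[y0:y1,x0:x1],None,fx=k,fy=k,interpolation=cv2.INTER_CUBIC))
z(t,200,140,320,230,6,"t_tub"); z(s,230,150,320,230,7,"s_tub")
z(t,310,120,410,270,4,"t_rest"); z(t,100,115,200,255,4,"t_mat"); z(s,140,200,270,310,5,"s_mat"); z(s,250,120,350,190,7,"s_rest")
E
```

```text
(no output)
```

View pics/t_tub.png

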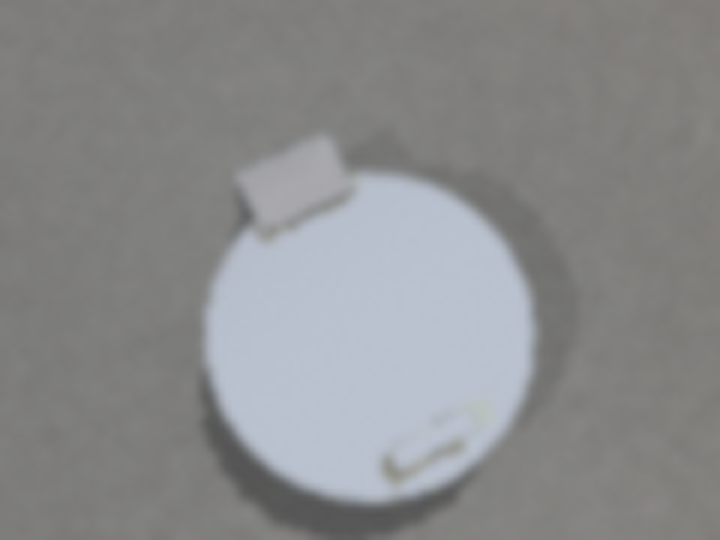

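View pics/s_tub.png

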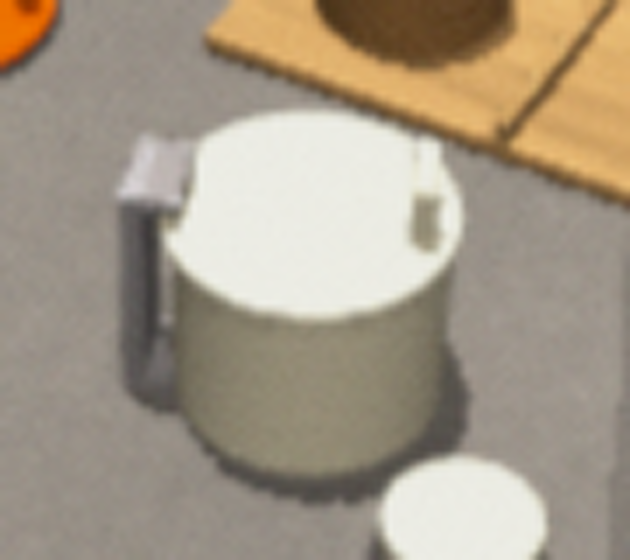

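View pics/t_rest.png

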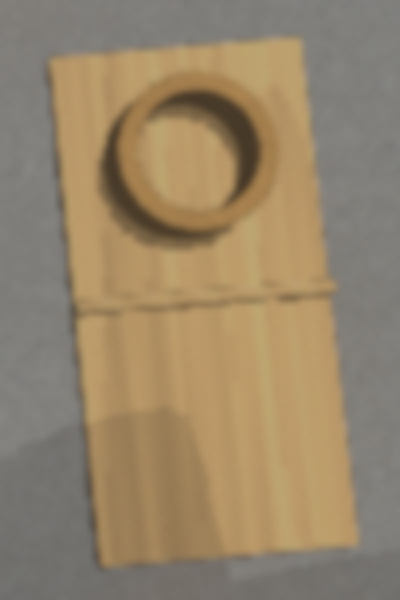

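View pics/t_mat.png

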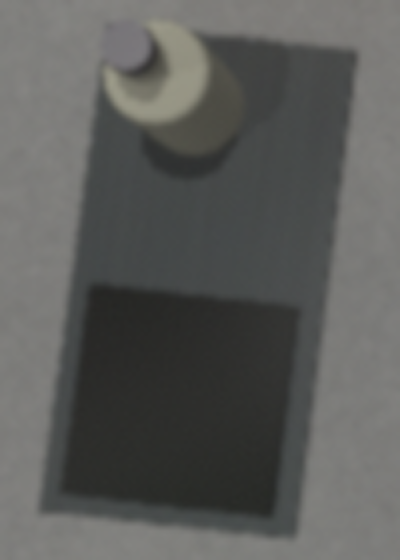

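View pics/s_mat.png

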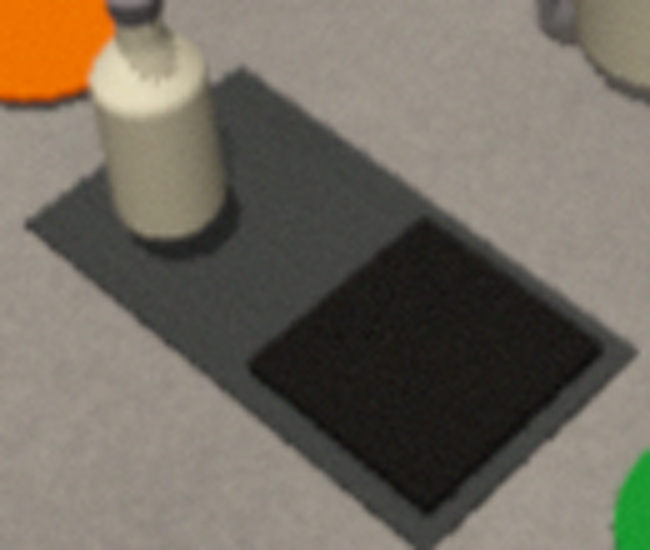

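View pics/s_rest.png

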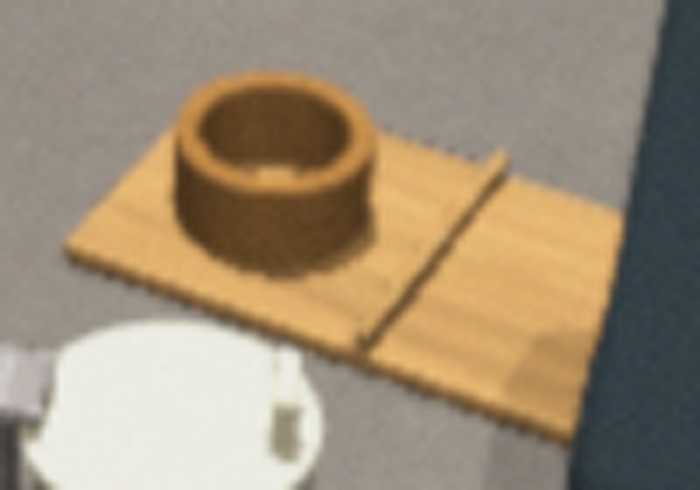

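```bash
cat > h.py <<'E'
import numpy as np, cv2
from scipy.spatial.transform import Rotation as R
from scipy.optimize import least_squares
CAL={'side':dict(K=np.array([[448.00980841,0,260.26938464],[0,448.00980841,176.84006379],[0,0,1]]),o=np.array([-0.02531028,0.81379002,1.00151284]),q=[-0.27961965,-0.12226134,0.38890556,0.86926261]),
'top':dict(K=np.array([[431.78593786,0,249.96183699],[0,431.78593786,191.08723452],[0,0,1]]),o=np.array([0.42609643,0.00559257,1.11517725]),q=[0.7102107,0.03338751,-0.03284821,-0.70242938])}
def proj(c,P):
    k=CAL[c]; Rm=R.from_quat(np.roll(k['q'],-1)).as_matrix()
    p=(np.atleast_2d(P)-k['o'])@Rm; p=p*[1,-1,-1]; u=p@k['K'].T; return u[:,:2]/u[:,2:]
def ray(c,uv):
    k=CAL[c]; Rm=R.from_quat(np.roll(k['q'],-1)).as_matrix()
    uv=np.atleast_2d(uv); d=np.c_[uv,np.ones(len(uv))]@np.linalg.inv(k['K']).T*[1,-1,-1]
    return k['o'],d@Rm.T
def onz(c,uv,z):
    o,d=ray(c,uv); return o+d*((z-o[2])/d[:,2])[:,None]
def uz(U,k,x0,y0): return (np.array(U,float)+.5)/k-.5+[x0,y0]
def tri(a,b):
    o1,d1=ray('top',a);o2,d2=ray('side',b);d1=d1[0];d2=d2[0]
    s=np.linalg.lstsq(np.c_[d1,-d2],o2-o1,rcond=None)[0]; p,q=o1+s[0]*d1,o2+s[1]*d2
    return (p+q)/2,np.linalg.norm(p-q)
def place(x,y,z,yaw,P): return np.asarray(P)@R.from_euler('z',yaw).as_matrix().T+[x,y,z]
def fit(obs,x0):
    # obs: list (cam, local pts, uv)
    f=lambda p: np.concatenate([(proj(c,place(*p,L))-uv).ravel() for c,L,uv in obs])
    r=least_squares(f,x0,loss='soft_l1'); 
    print('fit',np.round(r.x,4),'yawdeg',np.degrees(r.x[3]).round(2),'rms px',np.sqrt(np.mean(r.fun**2)).round(2)); print(np.round(r.fun.reshape(-1,2),1).tolist()); return r.x
E
cat > m.py <<'E'
from h import *
T=lambda U:uz(U,6,200,140); S=lambda U:uz(U,7,230,150)
lug=np.array([[55,20,114],[55,-20,114],[81,20,114],[81,-20,114]])/1e3
ct=T([[262,228],[350,185],[236,180],[325,136]]); cs=S([[180,205],[195,142],[120,200],[143,137]])
fit([('top',lug,ct),('side',lug,cs)],[.43,-.02,0,.45])
# triangulated heights of lug corners
for a,b in zip(ct,cs): print('lug tri',*[np.round(v,4) for v in tri(a,b)])
# disc
for c,U in (('top',T([[370,337]])),('side',S([[312,215]]))): print('disc',c,onz(c,U,.1))
print('disc tri',tri(T([[370,337]]),S([[312,214]])))
P=lambda U:uz(U,4,100,115);Q=lambda U:uz(U,5,140,200)
pad=np.array([[67.5,67.5,0],[67.5,-67.5,0],[-67.5,-67.5,0],[-67.5,67.5,0]])/1e3
pt=P([[92,287],[300,308],[275,516],[62,492]]); ps=Q([[250,368],[427,215],[602,348],[428,513]])
fit([('top',pad,pt),('side',pad,ps)],[.37,.25,.015,0])
print('pad tri',tri(pt.mean(0),ps.mean(0)))
W=lambda U:uz(U,4,310,120);V=lambda U:uz(U,7,250,120)
rest=np.array([[165,82.5,12],[165,-82.5,12],[-165,-82.5,12],[-165,82.5,12]])/1e3
fit([('top',rest,W([[50,60],[302,38],[358,547],[102,567]])),('side',rest[:1],V([[68,242]])),
 ('side',np.array([[0,82.5,24],[0,-82.5,24]])/1e3,V([[362,335],[503,155]]))],[.4,-.25,0,0])
E
python3 m.py
```

```text
fit [ 0.5096 -0.019   0.0025  0.4602] yawdeg 26.37 rms px 0.63
[[-0.2, 0.6], [0.6, 0.4], [-0.7, -1.4], [-0.1, -1.4], [0.6, 0.1], [0.6, 0.3], [0.4, -0.2], [-0.5, 0.1]]
lug tri [0.5518 0.023  0.1156] 0.0007
lug tri [ 0.5686 -0.011   0.1182] 0.0006
lug tri [0.5723 0.0344 0.1155] 0.0047
lug tri [ 0.5882 -0.0008  0.1181] 0.0016
disc top [[ 0.51074356 -0.01985482  0.1       ]]
disc side [[ 0.51282559 -0.01862546  0.1       ]]
disc tri (array([ 0.51177534, -0.01923418,  0.1004958 ]), np.float64(0.002462550500472691))
fit [ 0.4679  0.2746  0.0113 -0.0987] yawdeg -5.66 rms px 0.59
[[-0.2, -1.3], [-0.1, -0.8], [-0.6, -0.2], [0.0, -0.0], [0.2, -0.3], [0.3, 0.8], [1.2, 0.1], [0.8, 0.0]]
pad tri (array([0.46754471, 0.27549477, 0.00886319]), np.float64(0.0033702487949590354))
fit [ 0.5249 -0.2755  0.0016  0.0917] yawdeg 5.25 rms px 0.51
[[-0.1, -1.1], [0.1, -0.6], [0.4, -0.0], [-0.6, 0.3], [-0.0, 0.5], [0.6, 0.3], [0.9, 0.1]]
```

```bash
cat > ov.py <<'E'
from h import *
def ring(r,z,n=60): a=np.linspace(0,2*np.pi,n); return np.c_[r*np.cos(a),r*np.sin(a),0*a+z]
def box(x0,x1,y0,y1,z): return np.array([[x0,y0,z],[x0,y1,z],[x1,y1,z],[x1,y0,z],[x0,y0,z]])
def draw(im,c,k,x0,y0,polys):
    for P,col in polys:
        uv=((proj(c,P)-[x0,y0]+.5)*k-.5)
        cv2.polylines(im,[np.round(uv*8).astype(int).reshape(-1,1,2)],False,col,1,cv2.LINE_AA,3)
E
python3 - <<'E'
from ov import *
p=(.5105,-.0195,0,np.radians(26.8))
L=lambda P:place(*p,P)
polys=[(L(ring(.065,.1)),(0,0,255)),(L(box(-.053,-.043,-.018,.018,.13)),(255,0,0)),(L(box(-.053,-.043,-.018,.018,.1)),(0,160,0)),(L(box(.055,.081,-.02,.02,.114)),(255,0,255))]
for c,k,x0,y0,x1,y1 in (('top',6,200,140,320,230),('side',7,230,150,320,230)):
    im=cv2.imread(f'pics/{c}0.png')[y0:y1,x0:x1]; im=cv2.resize(im,None,fx=k,fy=k,interpolation=cv2.INTER_CUBIC)
    im=np.clip((im.astype(float)-60)*1.2,0,255).astype(np.uint8)
    draw(im,c,k,x0,y0,polys); cv2.imwrite(f'pics/ov_{c}.png',im)
# jar, can
print(onz('top',[[223,254]],.075),onz('side',[[296,226]],.075), onz('side',[[209,180]],0))
E
```

```text
[[0.37231525 0.06961701 0.075     ]] [[0.37334896 0.07802495 0.075     ]] [[0.74863839 0.0145461  0.        ]]
```

View pics/ov_top.png

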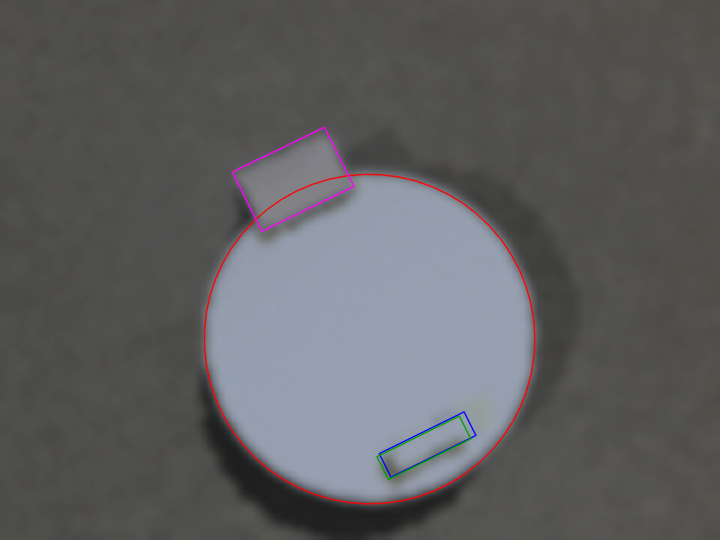

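View pics/ov_side.png

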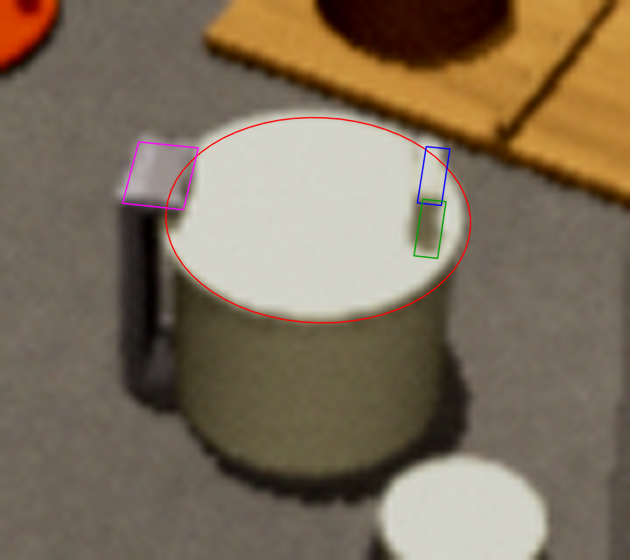

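Both overlays fit: the lid is centred at about (0.511, −0.0195) with yaw 26.8°. The side view carries a bias of about 2 mm, within the stated calibration. The fin's top is at about (0.468, −0.041, 0.13). Next I'll plan the approach.

```bash
cat > nx.py <<'E'
import sys; from h import *
from bench import telemetry
def Rt(az,tilt=0): # tool x along azimuth az, z down; then tilt (deg) about horizontal axis az+90
    a=np.radians(az); x=np.array([np.cos(a),np.sin(a),0]); z=np.array([0,0,-1.]); y=np.cross(z,x)
    M=np.c_[x,y,z]; return R.from_rotvec(np.radians(tilt)*np.array([-np.sin(a),np.cos(a),0]))*R.from_matrix(M)
def delta(pos,Rm,o=None):
    o=o or telemetry.get_obs(); R0=R.from_quat(np.roll(o['eef_rot'],-1))
    d=R0.inv().apply(np.array(pos)-o['eef_pos']); r=(R0.inv()*Rm).as_rotvec(degrees=True)
    return np.round(d,4).tolist(),np.round(r,2).tolist()
def state():
    o=telemetry.get_obs(); R0=R.from_quat(np.roll(o['eef_rot'],-1)); X=R0.as_matrix()
    print('t',round(o['time_s'],2),'pos',np.round(o['eef_pos'],4),'az',np.degrees(np.arctan2(X[1,0],X[0,0])).round(2),'zaxis',np.round(X[:,2],3),'F',np.round(o['wrist_force'],1),'open',round(o['opening'],3),'q',np.round(o['q'],2))
if __name__=='__main__':
    state()
    if len(sys.argv)>4: a=list(map(float,sys.argv[1:])); print(delta(a[:3],Rt(*a[3:])))
E
python3 nx.py .468 -.041 .18 26.8
```

```text
t 1.2 pos [ 0.249  -0.5183  0.2393] az -64.34 zaxis [-0.  0. -1.] F [ 0.2  0.4 -0.1] open 0.999 q [-1.33  0.18  1.61  0.    1.35 -0.21]
([-0.3354, -0.4041, 0.0593], [-0.0, 0.0, -91.14])
```

step_arm([
  [[-0.335,-0.404,0.059],[0,0,-91.1]],
  [[-0.335,-0.404,0.059],[0,0,-91.1]],
  [[-0.335,-0.404,0.059],[0,0,-91.1]],
  [[-0.335,-0.404,0.059],[0,0,-91.1]],
  [[-0.335,-0.404,0.059],[0,0,-91.1]],
], fingers=60)

```text
time_s: 1.7
eef_pos: [0.3531, -0.2909, 0.2113]
eef_rot: [0.0, 0.983, -0.183, 0.0]
wrist_force: [1.0, 0.1, -0.4]
opening: 0.597
```

```bash
python3 nx.py .468 -.041 .18 26.8
```

```text
t 1.7 pos [ 0.3531 -0.2909  0.2113] az -21.06 zaxis [ 0.001 -0.    -1.   ] F [ 1.   0.1 -0.4] open 0.597 q [-0.95 -0.06  1.92  0.    1.28 -0.58]
([0.0174, -0.2745, 0.0313], [0.03, -0.03, -47.86])
```

step_arm([
  [[0.0174,-0.2745,0.0313],[0,0,-47.9]],
  [[0.0174,-0.2745,0.0313],[0,0,-47.9]],
  [[0.0174,-0.2745,0.0313],[0,0,-47.9]],
  [[0.0174,-0.2745,0.0313],[0,0,-47.9]],
  [[0.0174,-0.2745,0.0313],[0,0,-47.9]],
])

```text
time_s: 2.2
eef_pos: [0.4584, -0.0655, 0.1833]
eef_rot: [0.0, 0.982, 0.19, 0.001]
wrist_force: [1.2, 0.5, -0.5]
opening: 0.599
```

```bash
python3 nx.py .468 -.041 .18 26.8
```

```text
t 2.2 pos [ 0.4584 -0.0655  0.1833] az 21.95 zaxis [ 0.001 -0.001 -1.   ] F [ 1.2  0.5 -0.5] open 0.599 q [-0.4  -0.01  1.94 -0.    1.22 -0.78]
([0.0181, -0.0192, 0.0033], [0.06, -0.05, -4.85])
```

step_arm([
  [[0.018,-0.019,0.003],[0,0,-4.9]],
  [[0.018,-0.019,0.003],[0,0,-4.9]],
  [[0.018,-0.019,0.003],[0,0,-4.9]],
  [[0.018,-0.019,0.003],[0,0,-4.9]],
])

```text
time_s: 2.6
eef_pos: [0.4673, -0.0441, 0.1803]
eef_rot: [0.0, 0.974, 0.228, 0.0]
wrist_force: [0.9, 1.2, -0.6]
opening: 0.596
```

```bash
python3 nx.py .468 -.041 .115 26.8; python3 - <<'E'
from bench import viewer,telemetry
import cv2
for c,k,x0,y0,x1,y1 in (('top',5,190,130,320,240),('side',5,210,80,340,200)):
    im=viewer.camera(c)[y0:y1,x0:x1,::-1]; cv2.imwrite(f'pics/a_{c}.png',cv2.resize(im,None,fx=k,fy=k,interpolation=cv2.INTER_CUBIC))
E
```

```text
t 2.6 pos [ 0.4673 -0.0441  0.1803] az 26.39 zaxis [ 0. -0. -1.] F [ 0.9  1.2 -0.6] open 0.596 q [-0.35  0.01  1.92 -0.    1.21 -0.81]
([0.002, -0.0025, 0.0653], [0.03, 0.0, -0.41])
```

View pics/a_side.png

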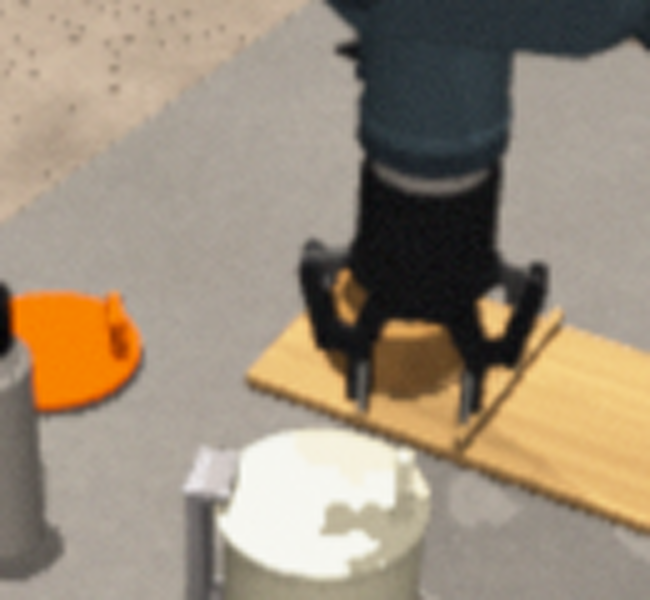

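Side view: the open fingers hover in front of the roll and the fin stands below them at about (410,475). I descend straddling it.

step_arm([
  [[0.002,-0.003,0.045],[0,0,-0.4]],
  [[0.002,-0.003,0.055],[0,0,-0.4]],
  [[0.002,-0.003,0.065],[0,0,-0.4]],
  [[0.002,-0.003,0.065],[0,0,-0.4]],
  [[0.002,-0.003,0.065],[0,0,-0.4]],
])

```text
time_s: 3.2
eef_pos: [0.4685, -0.0401, 0.116]
eef_rot: [0.0, 0.973, 0.232, 0.0]
wrist_force: [-0.1, -0.8, 0.0]
opening: 0.598
```

```bash
python3 nx.py .468 -.041 .115 26.8;  python3 - <<'E'
from bench import viewer,telemetry
import cv2
for c,k,x0,y0,x1,y1 in (('side',7,230,130,320,210),):
    im=viewer.camera(c)[y0:y1,x0:x1,::-1]; cv2.imwrite(f'pics/b_{c}.png',cv2.resize(im,None,fx=k,fy=k,interpolation=cv2.INTER_CUBIC))
E
```

```text
t 3.2 pos [ 0.4685 -0.0401  0.116 ] az 26.87 zaxis [ 0.001 -0.    -1.   ] F [-0.1 -0.8  0. ] open 0.598 q [-0.34  0.1   1.97 -0.    1.07 -0.81]
([-0.0008, 0.0006, 0.001], [0.04, -0.04, 0.07])
```

View pics/b_side.png

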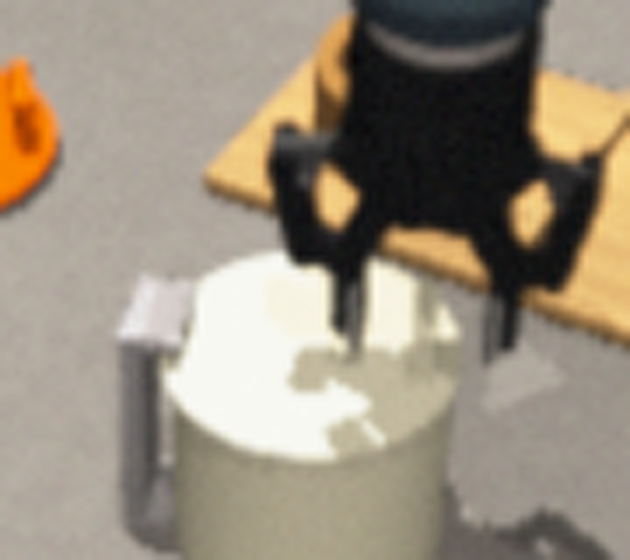

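The fin sits midway between the fingers, so I close them.

step_arm([
  [[0,0,0],[0,0,0]],
  [[0,0,0],[0,0,0]],
  [[0,0,0],[0,0,0]],
  [[0,0,0],[0,0,0]],
  [[0,0,0],[0,0,0]],
], fingers=0)

```text
time_s: 3.75
eef_pos: [0.4682, -0.0393, 0.1158]
eef_rot: [0.0, 0.972, 0.233, 0.0]
wrist_force: [-1.7, 1.5, 5.3]
opening: 0.103
```

```bash
cat > lid.py <<'E'
# plan tilt: pivot about lid back rim (from current tool pose)
import sys; from nx import *
state(); o=telemetry.get_obs(); R0=R.from_quat(np.roll(o['eef_rot'],-1)); az=np.radians(26.8)
ex=np.array([np.cos(az),np.sin(az),0]); ey=np.array([-np.sin(az),np.cos(az),0])
piv=np.array([.5107,-.0195,.095])+.06*ex
for th in map(float,sys.argv[1:]):
    Q=R.from_rotvec(np.radians(th)*ey); p=piv+Q.apply(o['eef_pos']-piv); print(th,p.round(4),delta(p,Q*R0,o))
E
python3 lid.py 4 8 12 16
```

```text
t 3.75 pos [ 0.4682 -0.0393  0.1158] az 26.96 zaxis [ 0.001  0.    -1.   ] F [-1.7  1.5  5.3] open 0.103 q [-0.34  0.1   1.97  0.    1.07 -0.81]
4.0 [ 0.4697 -0.0385  0.1232] ([0.0017, 0.0, -0.0074], [0.01, -4.0, -0.0])
8.0 [ 0.4717 -0.0375  0.1305] ([0.0039, 0.0, -0.0147], [0.02, -8.0, -0.0])
12.0 [ 0.4741 -0.0363  0.1376] ([0.0067, 0.0, -0.0218], [0.03, -12.0, -0.0])
16.0 [ 0.477  -0.0348  0.1445] ([0.0099, 0.0, -0.0287], [0.04, -16.0, -0.0])
```

step_arm([
  [[0.0017,0,-0.0074],[0,-4,0]],
  [[0.0039,0,-0.0147],[0,-8,0]],
  [[0.0067,0,-0.0218],[0,-12,0]],
  [[0.0099,0,-0.0287],[0,-16,0]],
  [[0.0099,0,-0.0287],[0,-16,0]],
])

```text
time_s: 4.25
eef_pos: [0.4778, -0.0347, 0.144]
eef_rot: [0.033, 0.963, 0.231, -0.136]
wrist_force: [-0.9, 0.1, -1.5]
opening: 0.104
```

```bash
python3 nx.py;  python3 - <<'E'
from bench import viewer,telemetry
import cv2
for c,k,x0,y0,x1,y1 in (('side',7,230,130,320,210),):
    im=viewer.camera(c)[y0:y1,x0:x1,::-1]; cv2.imwrite(f'pics/c_{c}.png',cv2.resize(im,None,fx=k,fy=k,interpolation=cv2.INTER_CUBIC))
E
```

```text
t 4.25 pos [ 0.4778 -0.0347  0.144 ] az 26.98 zaxis [-0.246 -0.126 -0.961] F [-0.9  0.1 -1.5] open 0.104 q [-0.21  0.26  1.75 -0.18  1.36 -0.62]
```

View pics/c_side.png

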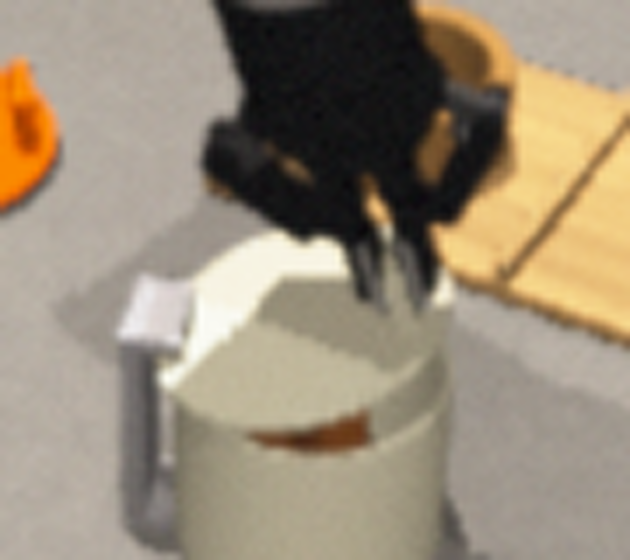

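The lid is tipped 16° and the skirt's front is clear of the tub mouth. The forces are small. Now I draw it towards the fin.

step_arm([
  [[-0.015,0,0.002],[0,0,0]],
  [[-0.03,0,0.006],[0,0,0]],
  [[-0.044,0,0.009],[0,0,0]],
  [[-0.049,0,0.01],[0,0,0]],
  [[-0.049,0,0.01],[0,0,0]],
])

```text
time_s: 4.8
eef_pos: [0.4315, -0.0578, 0.1475]
eef_rot: [0.032, 0.963, 0.23, -0.135]
wrist_force: [0.5, 0.4, -1.3]
opening: 0.102
```

```bash
python3 - <<'E'
from bench import viewer,telemetry
import cv2
for c,k,x0,y0,x1,y1 in (('side',6,220,130,330,210),('top',5,190,130,320,240)):
    im=viewer.camera(c)[y0:y1,x0:x1,::-1]; cv2.imwrite(f'pics/d_{c}.png',cv2.resize(im,None,fx=k,fy=k,interpolation=cv2.INTER_CUBIC))
from nx import *
state(); o=telemetry.get_obs(); p=o['eef_pos']
print(delta(p+[0,0,.1],R.from_quat(np.roll(o['eef_rot'],-1)),o)); print(delta(p+[0,0,.1],Rt(26.8),o))
E
```

```text
t 4.9 pos [ 0.4325 -0.0577  0.1477] az 26.87 zaxis [-0.245 -0.124 -0.962] F [-0.2 -0.9 -1.9] open 0.098 q [-0.27  0.16  1.86 -0.19  1.34 -0.68]
([-0.0275, 0.0, -0.0962], [0.0, 0.0, 0.0])
([-0.0275, 0.0, -0.0962], [0.02, 15.94, 0.07])
```

View pics/d_side.png

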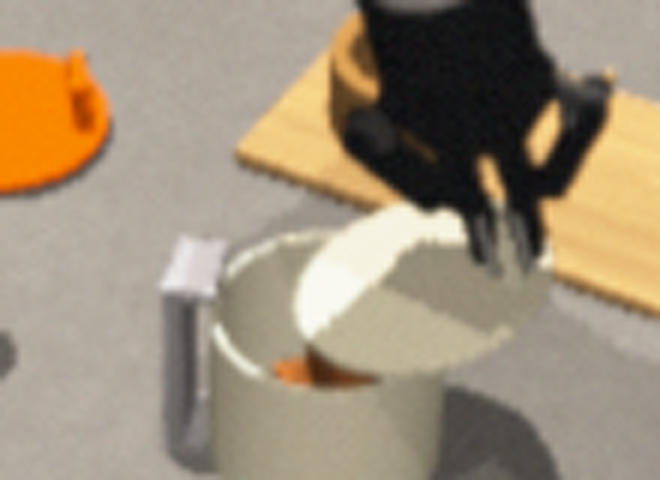

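View pics/d_top.png

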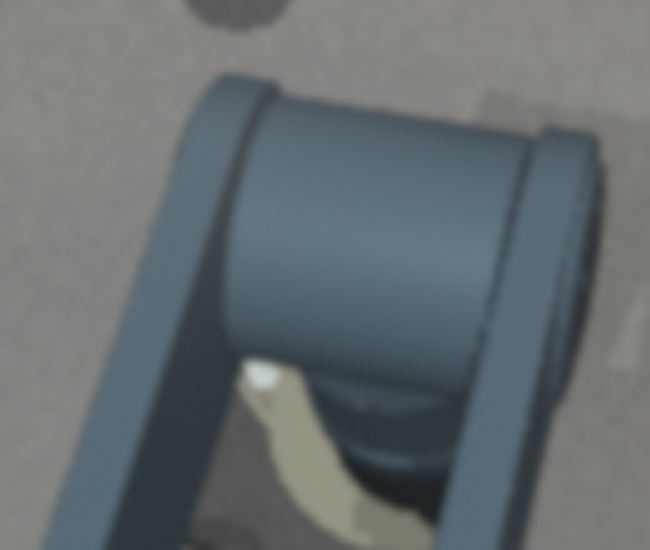

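The lid is clear of the lug, with a gap of about 90 zoomed px in the side view. I lift it, then level it.

step_arm([
  [[-0.01,0,-0.035],[0,0,0]],
  [[-0.018,0,-0.065],[0,0,0]],
  [[-0.0275,0,-0.096],[0,4,0]],
  [[-0.0275,0,-0.096],[0,10,0]],
  [[-0.0275,0,-0.096],[0,16,0]],
])

```text
time_s: 5.4
eef_pos: [0.434, -0.0576, 0.2492]
eef_rot: [0.001, 0.972, 0.233, 0.004]
wrist_force: [0.5, -0.3, -1.6]
opening: 0.104
```

```bash
python3 - <<'E'
from bench import viewer,telemetry
import cv2
for c,k,x0,y0,x1,y1 in (('side',5,220,90,350,200),):
    im=viewer.camera(c)[y0:y1,x0:x1,::-1]; cv2.imwrite(f'pics/e_{c}.png',cv2.resize(im,None,fx=k,fy=k,interpolation=cv2.INTER_CUBIC))
from nx import *
state()
E
```

```text
t 5.45 pos [ 0.4325 -0.0576  0.2484] az 26.96 zaxis [ 0.009  0.002 -1.   ] F [ 2.9  0.7 -1.9] open 0.1 q [-0.41 -0.16  1.93  0.01  1.36 -0.88]
```

View pics/e_side.png

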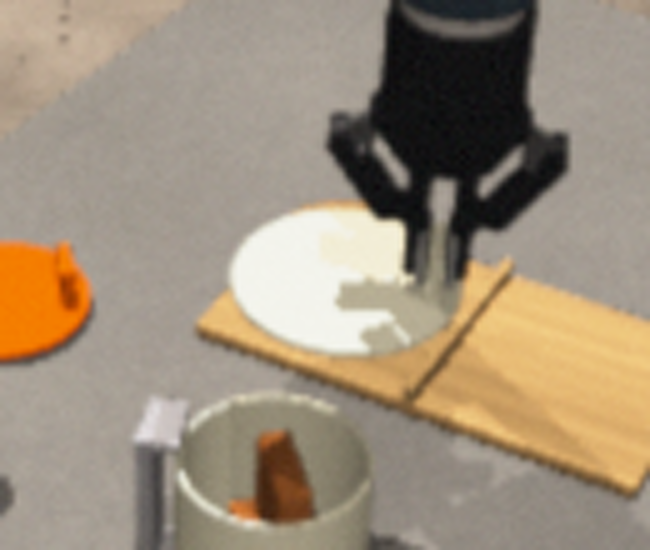

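The lid is free and level in the grip, and the block shows in the tub. The grip has not slipped (opening 0.10). Now to the free near half.

```bash
python3 nx.py .395 -.286 .15 5.25
```

```text
t 5.45 pos [ 0.4325 -0.0576  0.2484] az 26.96 zaxis [ 0.009  0.002 -1.   ] F [ 2.9  0.7 -1.9] open 0.1 q [-0.41 -0.16  1.93  0.01  1.36 -0.88]
([-0.1379, 0.1864, 0.0975], [0.01, -0.55, 21.71])
```

step_arm([
  [[-0.02,0.028,0.01],[0,-0.5,4]],
  [[-0.045,0.06,0.025],[0,-0.5,8]],
  [[-0.07,0.095,0.045],[0,-0.5,12]],
  [[-0.095,0.13,0.065],[0,-0.5,16]],
  [[-0.12,0.163,0.085],[0,-0.5,20]],
])

```text
time_s: 5.95
eef_pos: [0.3989, -0.2591, 0.1618]
eef_rot: [0.001, 0.998, 0.059, -0.005]
wrist_force: [0.8, -0.8, -3.1]
opening: 0.102
```

```bash
python3 nx.py .395 -.286 .10 5.25
```

```text
t 5.95 pos [ 0.3989 -0.2591  0.1618] az 6.75 zaxis [-0.009 -0.003 -1.   ] F [ 0.8 -0.8 -3.1] open 0.102 q [-0.82  0.05  1.92 -0.01  1.18 -0.93]
([-0.0065, 0.0262, 0.0619], [0.11, 0.53, 1.5])
```

step_arm([
  [[-0.0065,0.018,0.02],[0.1,0.5,1.5]],
  [[-0.0065,0.0262,0.04],[0.1,0.5,1.5]],
  [[-0.0065,0.0262,0.055],[0.1,0.5,1.5]],
  [[-0.0065,0.0262,0.062],[0.1,0.5,1.5]],
  [[-0.0065,0.0262,0.062],[0.1,0.5,1.5]],
])

```text
time_s: 6.45
eef_pos: [0.3948, -0.2834, 0.0994]
eef_rot: [-0.001, 0.999, 0.047, -0.001]
wrist_force: [-0.0, 0.0, -1.9]
opening: 0.105
```

```bash
python3 - <<'E'
from bench import viewer,telemetry
import cv2
from nx import *
from ov import *
o=telemetry.get_obs()
state(); print(delta([.395,-.286,.05],Rt(5.25)))
X=R.from_quat(np.roll(o['eef_rot'],-1)).as_matrix(); 
az=np.arctan2(X[1,0],X[0,0]); ex=np.array([np.cos(az),np.sin(az),0]);ey=np.array([-np.sin(az),np.cos(az),0])
c0=o['eef_pos']+.0469*ex-.0015*ey-[0,0,.0208]; print('lid est',c0)
for c,k,x0,y0,x1,y1 in (('side',5,240,90,370,210),('top',5,300,150,430,270)):
    im=viewer.camera(c)[y0:y1,x0:x1,::-1]; cv2.imwrite(f'pics/f_{c}raw.png',im); im=cv2.resize(im,None,fx=k,fy=k,interpolation=cv2.INTER_CUBIC)
    draw(im,c,k,x0,y0,[(place(*c0,az,ring(.065,.005)),(0,0,255)),(place(.5249,-.2755,0,np.radians(5.25),box(-.165,.165,-.0825,.0825,.012)),(255,0,0))]); cv2.imwrite(f'pics/f_{c}.png',im)
E
```

```text
t 6.45 pos [ 0.3948 -0.2834  0.0994] az 5.43 zaxis [-0.002  0.002 -1.   ] F [-0.   0.  -1.9] open 0.105 q [-0.87  0.17  1.94 -0.    1.04 -0.96]
([0.0, 0.0027, 0.0494], [-0.14, 0.11, 0.18])
lid est [ 0.44167146 -0.28047031  0.07861601]
```

View pics/f_side.png

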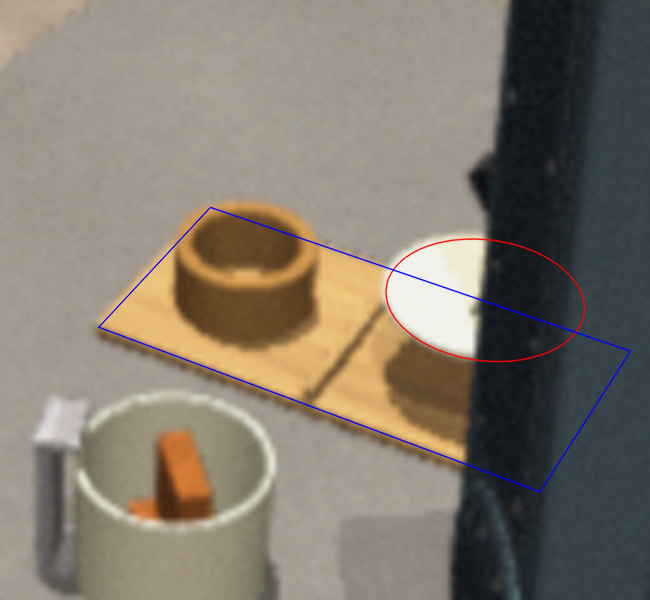

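View pics/f_top.png

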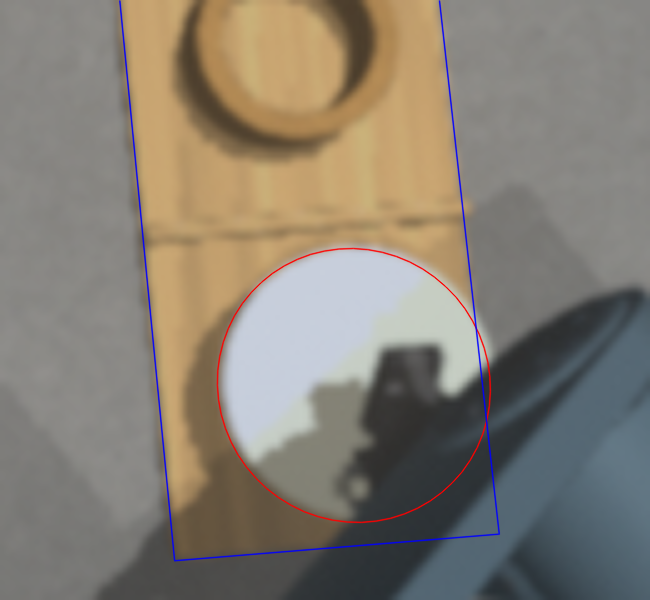

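The lid is where predicted to within about 2 mm, slightly towards −y, so I hold y about where it is and descend.

step_arm([
  [[0,0.001,0.02],[-0.14,0.1,0.2]],
  [[0,0.001,0.036],[-0.14,0.1,0.2]],
  [[0,0.001,0.046],[-0.14,0.1,0.2]],
  [[0,0.001,0.052],[-0.14,0.1,0.2]],
  [[0,0.001,0.056],[-0.14,0.1,0.2]],
])

```text
time_s: 7.05
eef_pos: [0.3956, -0.2854, 0.0448]
eef_rot: [0.001, 0.999, 0.046, 0.001]
wrist_force: [0.8, 0.2, -1.0]
opening: 0.101
```

step_arm([
  [[0,0,0.001],[0,0,0]],
  [[0,0,0.002],[0,0,0]],
  [[0,0,0.002],[0,0,0]],
])

```text
time_s: 7.35
eef_pos: [0.3955, -0.2855, 0.043]
eef_rot: [0.001, 0.999, 0.045, 0.001]
wrist_force: [-0.9, 0.4, -1.9]
opening: 0.101
```

step_arm([
  [[0,0,0.001],[0,0,0]],
  [[0,0,0.002],[0,0,0]],
  [[0,0,0.002],[0,0,0]],
])

```text
time_s: 7.65
eef_pos: [0.3952, -0.2852, 0.0406]
eef_rot: [0.001, 0.999, 0.045, 0.001]
wrist_force: [-0.0, 0.7, -2.4]
opening: 0.101
```

step_arm([
  [[0,0,0.001],[0,0,0]],
  [[0,0,0.0015],[0,0,0]],
  [[0,0,0.0015],[0,0,0]],
])

```text
time_s: 7.95
eef_pos: [0.3952, -0.2852, 0.039]
eef_rot: [0.001, 0.999, 0.045, 0.001]
wrist_force: [-0.2, 0.9, -1.5]
opening: 0.104
```

step_arm([
  [[0,0,0.001],[0,0,0]],
  [[0,0,0.001],[0,0,0]],
])

```text
time_s: 8.15
eef_pos: [0.3953, -0.2853, 0.0388]
eef_rot: [0.001, 0.999, 0.045, 0.001]
wrist_force: [-2.7, 2.6, 6.3]
opening: 0.101
```

step_arm([
  [[0,0,0.001],[0,0,0]],
  [[0,0,0.001],[0,0,0]],
])

```text
time_s: 8.35
eef_pos: [0.3953, -0.2853, 0.0388]
eef_rot: [0.001, 0.999, 0.046, 0.001]
wrist_force: [-6.9, 6.2, 18.6]
opening: 0.102
```

Contact at z = 0.0388, just as computed. I ease back and release.

step_arm([
  [[0,0,-0.001],[0,0,0]],
  [[0,0,-0.001],[0,0,0]],
  [[0,0,-0.001],[0,0,0]],
  [[0,0,-0.001],[0,0,0]],
  [[0,0,-0.001],[0,0,0]],
], fingers=60)

```text
time_s: 8.85
eef_pos: [0.3952, -0.2852, 0.038]
eef_rot: [0.001, 0.999, 0.045, 0.001]
wrist_force: [0.3, 0.7, 0.4]
opening: 0.604
```

step_arm([
  [[0,0,-0.02],[0,0,0]],
  [[0,0,-0.06],[0,0,0]],
  [[0,0,-0.1],[0,0,0]],
  [[0,0,-0.14],[0,0,0]],
  [[0,0,-0.17],[0,0,0]],
])

```text
time_s: 9.35
eef_pos: [0.3954, -0.2853, 0.2108]
eef_rot: [0.002, 0.999, 0.045, 0.002]
wrist_force: [0.7, -0.7, 0.5]
opening: 0.605
```

```bash
python3 - <<'E'
from bench import viewer,telemetry
import cv2
from nx import *
from ov import *
state()
c0=(.4418,-.2831,.018); az=np.radians(5.4)
for c,k,x0,y0,x1,y1 in (('side',5,230,120,360,230),('top',4,200,130,400,270)):
    im=viewer.camera(c)[:,:,::-1]; cv2.imwrite(f'pics/g_{c}raw.png',im); im=im[y0:y1,x0:x1]; im=cv2.resize(im,None,fx=k,fy=k,interpolation=cv2.INTER_CUBIC)
    draw(im,c,k,x0,y0,[(place(*c0,az,ring(.065,.005)),(0,0,255)),(place(.5249,-.2755,0,np.radians(5.25),box(-.165,-.004,-.0825,.0825,.012)),(255,0,0))]); cv2.imwrite(f'pics/g_{c}.png',im)
E
```

```text
t 9.35 pos [ 0.3954 -0.2853  0.2108] az 5.21 zaxis [ 0.004 -0.004 -1.   ] F [ 0.7 -0.7  0.5] open 0.605 q [-0.87  0.01  1.86  0.    1.27 -0.96]
```

View pics/g_side.png

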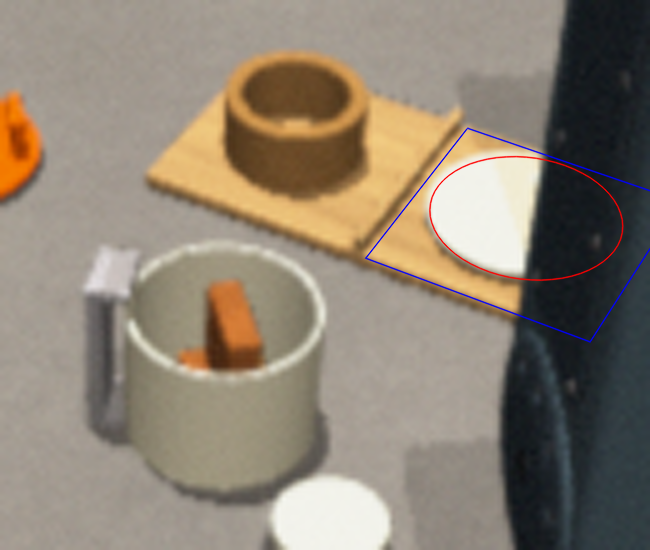

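View pics/g_top.png

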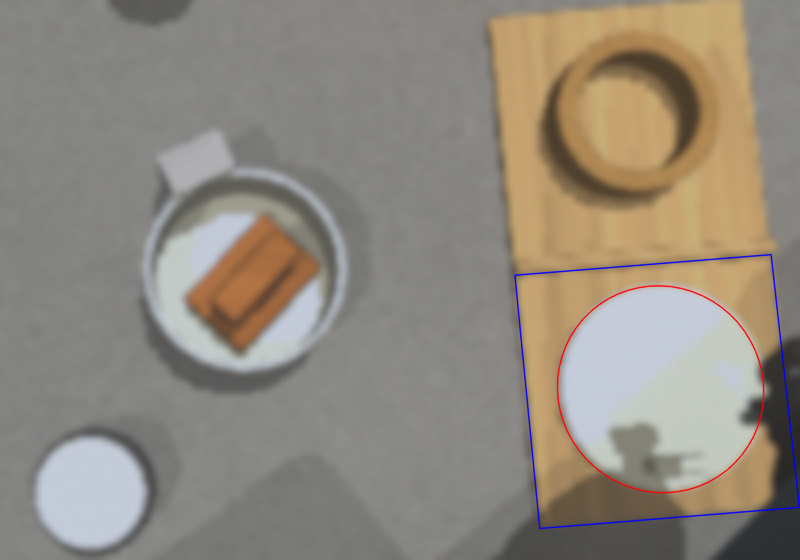

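The lid lies flat, within about 1 mm of the half's middle. Next I measure the block.

```bash
python3 - <<'E'
import cv2
for c,k,x0,y0,x1,y1 in (('side',12,250,165,300,200),('top',12,235,170,290,225)):
    im=cv2.imread(f'pics/g_{c}raw.png')[y0:y1,x0:x1]; cv2.imwrite(f'pics/h_{c}.png',cv2.resize(im,None,fx=k,fy=k,interpolation=cv2.INTER_CUBIC)[:600])
E
```

```text
(no output)
```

View pics/h_side.png

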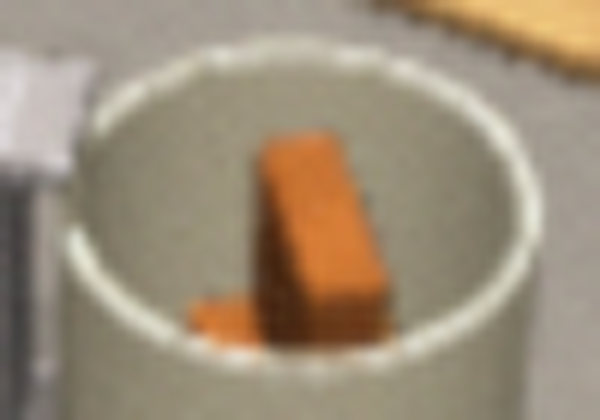

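View pics/h_top.png

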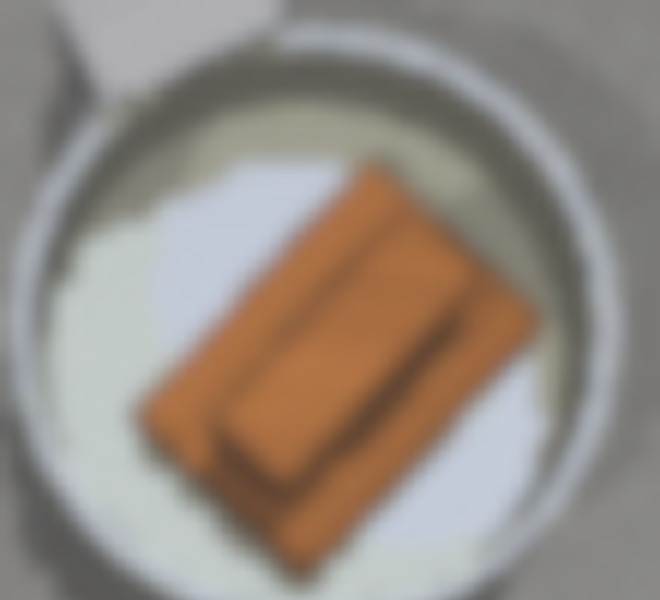

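```bash
python3 - <<'E'
from ov import *
T=lambda U:uz(U,12,235,170); S=lambda U:uz(U,12,250,165)
def rect(a,b,z): return np.array([[a,b,z],[a,-b,z],[-a,-b,z],[-a,b,z]])/1e3
base=rect(38,26,22); hd=rect(30,11,84)
tb=T([[375,155],[548,318],[303,588],[138,412]]); th=T([[408,210],[482,272],[290,482],[218,412]]); sh=S([[258,145],[335,133],[385,285],[315,302]])
p=fit([('top',base,tb),('top',hd,th),('side',hd,sh)],[.51,-.02,.005,-.75])
print('tri handle top',tri(th.mean(0),sh.mean(0)))
print('top only handle', onz('top',th.mean(0),.089)); 
p2=fit([('top',base,tb),('top',hd,th)],[.51,-.02,.005,-.75])
for c,k,x0,y0,x1,y1 in (('side',12,250,165,300,200),('top',12,235,170,290,225)):
    im=cv2.imread(f'pics/h_{c}.png'); L=lambda P:place(*p,np.vstack([P,P[:1]]))
    draw(im,c,k,x0,y0,[(L(base),(255,0,0)),(L(hd),(0,255,0))]); cv2.imwrite(f'pics/i_{c}.png',im)
E
```

```text
fit [ 0.5064 -0.0257  0.0049 -0.7414] yawdeg -42.48 rms px 0.63
[[-0.3, -0.5], [0.4, -0.1], [0.3, -0.6], [-1.0, -0.0], [0.2, -1.3], [0.8, -0.2], [-0.4, 0.6], [-1.1, 0.1], [0.3, -0.1], [0.9, -0.0], [1.5, 0.5], [0.1, 0.1]]
tri handle top (array([ 0.50698409, -0.02531688,  0.08871675]), np.float64(0.0025628595688991546))
top only handle [[ 0.50584544 -0.02594038  0.089     ]]
fit [ 0.5091 -0.0273 -0.0378 -0.7421] yawdeg -42.52 rms px 0.43
[[-0.2, 0.4], [-0.2, 0.2], [0.5, -1.1], [-0.2, -0.0], [0.1, -0.6], [0.5, 0.3], [-0.0, 0.4], [-0.5, 0.1]]
```

View pics/i_top.png

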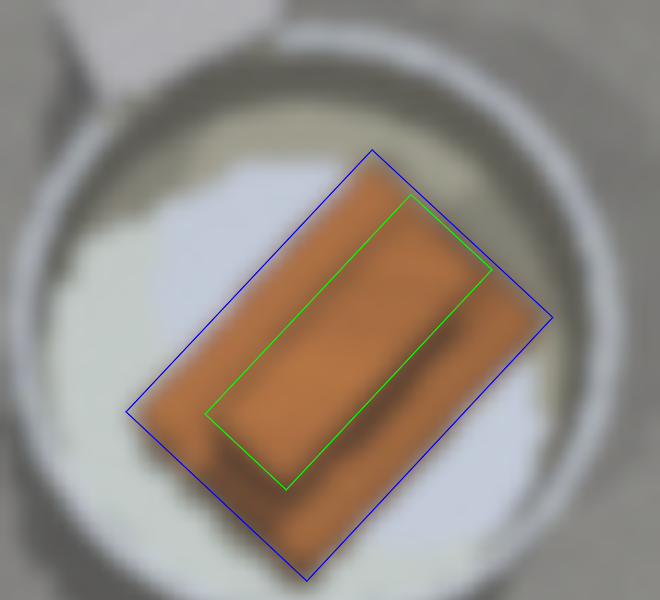

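The block's handle top is at (0.506, −0.026, 0.089) with yaw −42.5°. The triangulated height of 0.0887 agrees with the text. Jaw direction will be at azimuth 47.5°.

```bash
python3 nx.py .506 -.026 .18 47.5
```

```text
t 9.45 pos [ 0.3969 -0.2871  0.2131] az 5.21 zaxis [ 0.008 -0.009 -1.   ] F [-0.8 -0.4  1.2] open 0.597 q [-0.87  0.01  1.85  0.    1.27 -0.96]
([0.1321, -0.2504, 0.0316], [0.69, -0.19, -42.29])
```

step_arm([
  [[0.022,-0.042,0],[0.1,0,-7]],
  [[0.045,-0.085,0],[0.2,0,-15]],
  [[0.068,-0.13,0.01],[0.4,0,-23]],
  [[0.09,-0.17,0.02],[0.6,0,-31]],
  [[0.115,-0.215,0.025],[0.7,-0.2,-38]],
], fingers=45)

```text
time_s: 9.95
eef_pos: [0.4887, -0.06, 0.1812]
eef_rot: [-0.005, 0.929, 0.37, -0.002]
wrist_force: [1.3, -0.6, 0.4]
opening: 0.45
```

```bash
python3 nx.py .506 -.026 .15 47.5
```

```text
t 9.95 pos [ 0.4887 -0.06    0.1812] az 43.48 zaxis [-0.008  0.008 -1.   ] F [ 1.3 -0.6  0.4] open 0.45 q [-0.37  0.06  1.86  0.    1.23 -1.13]
([0.036, -0.0124, 0.0313], [-0.66, -0.0, -4.02])
```

step_arm([
  [[0.036,-0.012,0.015],[-0.7,0,-4]],
  [[0.036,-0.012,0.031],[-0.7,0,-4]],
  [[0.036,-0.012,0.031],[-0.7,0,-4]],
  [[0.036,-0.012,0.031],[-0.7,0,-4]],
  [[0.036,-0.012,0.031],[-0.7,0,-4]],
])

```text
time_s: 10.45
eef_pos: [0.5073, -0.0292, 0.1527]
eef_rot: [0.001, 0.917, 0.4, 0.001]
wrist_force: [-0.5, -0.1, -0.0]
opening: 0.448
```

```bash
python3 nx.py .506 -.026 .069 47.5;  python3 - <<'E'
from bench import viewer,telemetry
import cv2
for c,k,x0,y0,x1,y1 in (('side',7,230,110,320,210),):
    im=viewer.camera(c)[y0:y1,x0:x1,::-1]; cv2.imwrite(f'pics/j_{c}.png',cv2.resize(im,None,fx=6,fy=6,interpolation=cv2.INTER_CUBIC))
E
```

```text
t 10.45 pos [ 0.5073 -0.0292  0.1527] az 47.12 zaxis [ 0.003 -0.001 -1.   ] F [-0.5 -0.1 -0. ] open 0.448 q [-0.29  0.13  1.85 -0.    1.16 -1.11]
([0.0013, -0.0035, 0.0836], [0.2, -0.07, -0.38])
```

View pics/j_side.png

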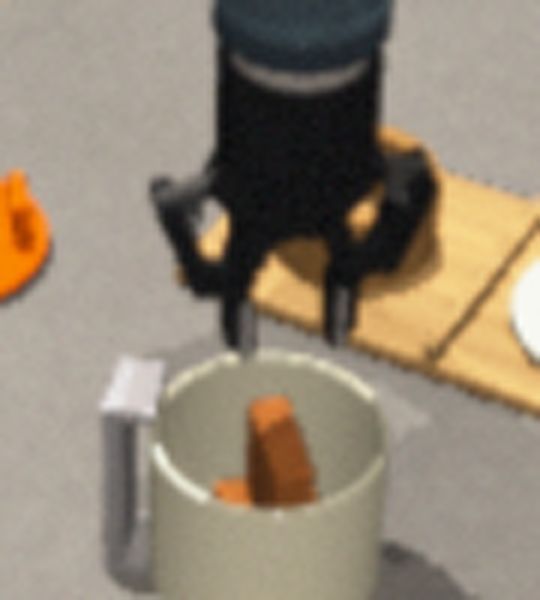

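Centred over the block. I descend in steps.

step_arm([
  [[0.0013,-0.0035,0.02],[0.2,0,-0.4]],
  [[0.0013,-0.0035,0.035],[0.2,0,-0.4]],
  [[0.0013,-0.0035,0.05],[0.2,0,-0.4]],
  [[0.0013,-0.0035,0.055],[0.2,0,-0.4]],
  [[0.0013,-0.0035,0.055],[0.2,0,-0.4]],
])

```text
time_s: 11.0
eef_pos: [0.5054, -0.0256, 0.0971]
eef_rot: [-0.001, 0.915, 0.403, 0.0]
wrist_force: [-0.7, 0.4, 0.4]
opening: 0.448
```

```bash
python3 nx.py .506 -.026 .070 47.5;  python3 - <<'E'
from bench import viewer,telemetry
import cv2
for c,k,x0,y0,x1,y1 in (('side',7,230,130,320,210),):
    im=viewer.camera(c)[y0:y1,x0:x1,::-1]; cv2.imwrite(f'pics/k_{c}.png',cv2.resize(im,None,fx=k,fy=k,interpolation=cv2.INTER_CUBIC))
E
```

```text
t 11.0 pos [ 0.5054 -0.0256  0.0971] az 47.53 zaxis [-0.     0.001 -1.   ] F [-0.7  0.4  0.4] open 0.448 q [-0.29  0.21  1.89  0.    1.04 -1.12]
([0.0001, 0.0007, 0.0271], [-0.07, -0.04, 0.03])
```

View pics/k_side.png

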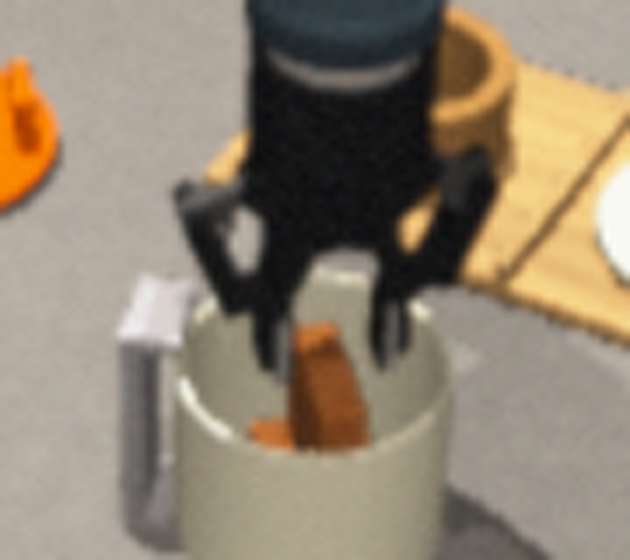

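The handle top's centre at about (330,365) lies midway between the fingers at about x = 331.

step_arm([
  [[0,0.0005,0.01],[0,0,0]],
  [[0,0.0005,0.018],[0,0,0]],
  [[0,0.0005,0.027],[0,0,0]],
  [[0,0.0005,0.027],[0,0,0]],
])

```text
time_s: 11.45
eef_pos: [0.5048, -0.025, 0.0686]
eef_rot: [-0.001, 0.915, 0.404, -0.001]
wrist_force: [-0.2, 0.6, -0.4]
opening: 0.452
```

step_arm([
  [[0,0,0],[0,0,0]],
  [[0,0,0],[0,0,0]],
  [[0,0,0],[0,0,0]],
  [[0,0,0],[0,0,0]],
  [[0,0,0],[0,0,0]],
], fingers=0)

```text
time_s: 11.95
eef_pos: [0.506, -0.0254, 0.0702]
eef_rot: [-0.0, 0.915, 0.404, 0.0]
wrist_force: [-0.4, -0.1, -1.5]
opening: 0.244
```

```bash
python3 nx.py
```

```text
t 11.95 pos [ 0.506  -0.0254  0.0702] az 47.6 zaxis [ 0.     0.001 -1.   ] F [-0.4 -0.1 -1.5] open 0.244 q [-0.29  0.26  1.9   0.    0.98 -1.12]
```

The grip is on the handle (opening 0.244, about 21 mm). I lift straight up.

step_arm([
  [[0,0,-0.015],[0,0,0]],
  [[0,0,-0.045],[0,0,0]],
  [[0,0,-0.08],[0,0,0]],
  [[0,0,-0.12],[0,0,0]],
  [[0,0,-0.15],[0,0,0]],
])

```text
time_s: 12.45
eef_pos: [0.5064, -0.0257, 0.2227]
eef_rot: [0.0, 0.915, 0.404, 0.001]
wrist_force: [0.5, 0.1, -2.3]
opening: 0.247
```

```bash
python3 nx.py .4675 .275 .15 84.3;  python3 - <<'E'
from bench import viewer,telemetry
import cv2
for c,k,x0,y0,x1,y1 in (('side',5,210,70,330,190),):
    im=viewer.camera(c)[y0:y1,x0:x1,::-1]; cv2.imwrite(f'pics/l_{c}.png',cv2.resize(im,None,fx=k,fy=k,interpolation=cv2.INTER_CUBIC))
E
```

```text
t 12.45 pos [ 0.5064 -0.0257  0.2227] az 47.6 zaxis [ 0.002  0.001 -1.   ] F [ 0.5  0.1 -2.3] open 0.247 q [-0.29  0.04  1.79  0.    1.3  -1.12]
([0.1956, -0.2316, 0.0728], [0.11, -0.08, -36.7])
```

View pics/l_side.png

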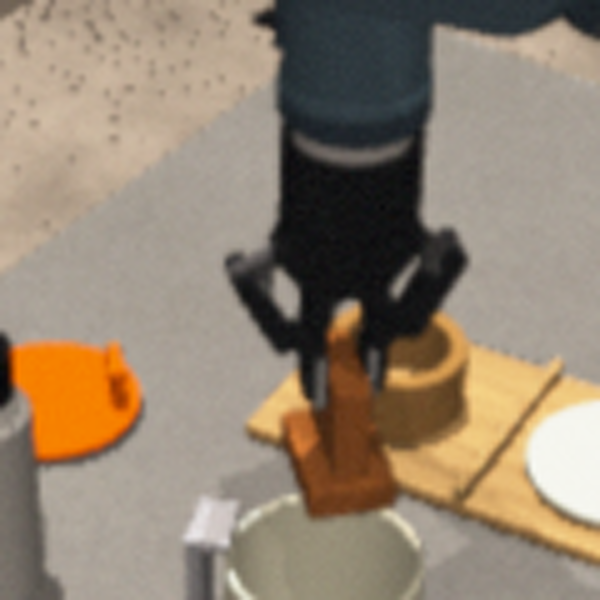

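The block is out and upright, so I carry it to the pad.

step_arm([
  [[0.02,-0.024,0],[0,0,-4]],
  [[0.046,-0.054,0],[0,0,-9]],
  [[0.073,-0.087,0.003],[0,0,-14]],
  [[0.101,-0.12,0.006],[0,0,-19]],
  [[0.13,-0.153,0.01],[0,0,-24]],
])

```text
time_s: 13.0
eef_pos: [0.4802, 0.1751, 0.2103]
eef_rot: [-0.0, 0.81, 0.586, 0.001]
wrist_force: [0.9, -0.4, -2.0]
opening: 0.248
```

```bash
python3 nx.py .4675 .275 .16 84.3
```

```text
t 13.0 pos [0.4802 0.1751 0.2103] az 71.78 zaxis [ 0.001  0.001 -1.   ] F [ 0.9 -0.4 -2. ] open 0.248 q [ 0.12  0.07  1.8   0.    1.28 -1.14]
([0.0908, -0.0433, 0.0504], [0.03, -0.08, -12.52])
```

step_arm([
  [[0.03,-0.014,0.01],[0,0,-4]],
  [[0.06,-0.028,0.025],[0,0,-8]],
  [[0.08,-0.038,0.04],[0,0,-11]],
  [[0.091,-0.043,0.05],[0,0,-12.5]],
  [[0.091,-0.043,0.05],[0,0,-12.5]],
])

```text
time_s: 13.5
eef_pos: [0.4671, 0.2742, 0.1587]
eef_rot: [-0.001, 0.742, 0.67, -0.001]
wrist_force: [0.4, -0.8, -1.2]
opening: 0.248
```

```bash
python3 nx.py .4675 .275 .09 84.3;  python3 - <<'E'
from bench import viewer,telemetry
import cv2
from ov import *
from nx import *
p=telemetry.get_obs()['eef_pos']
for c,k,x0,y0,x1,y1 in (('side',5,130,150,290,270),('top',5,90,110,220,230)):
    im=viewer.camera(c)[:,:,::-1][y0:y1,x0:x1]; im=cv2.resize(im,None,fx=k,fy=k,interpolation=cv2.INTER_CUBIC)
    draw(im,c,k,x0,y0,[(place(.4675,.275,.015,np.radians(-5.7),box(-.0675,.0675,-.0675,.0675,0)),(0,255,255)),
     (place(p[0],p[1],p[2]-.0652,np.radians(-5.7),box(-.038,.038,-.026,.026,.022)),(255,0,0)),(place(p[0],p[1],p[2]-.0652,np.radians(-5.7),box(-.038,.038,-.026,.026,0)),(255,0,0))]); cv2.imwrite(f'pics/m_{c}.png',im)
E
```

```text
t 13.5 pos [0.4671 0.2742 0.1587] az 84.21 zaxis [-0.003  0.    -1.   ] F [ 0.4 -0.8 -1.2] open 0.248 q [ 0.31  0.2   1.76  0.    1.19 -1.16]
([0.0009, 0.0005, 0.0687], [-0.18, 0.01, -0.09])
```

View pics/m_side.png

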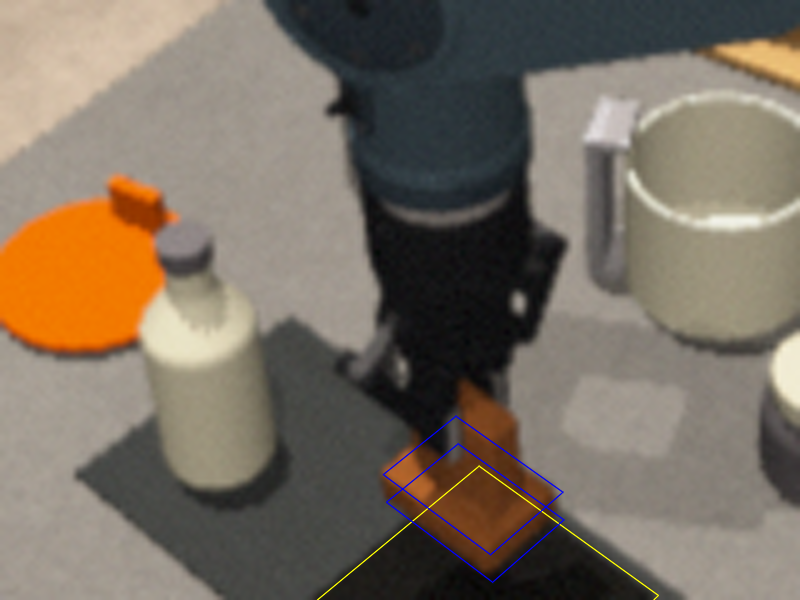

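View pics/m_top.png

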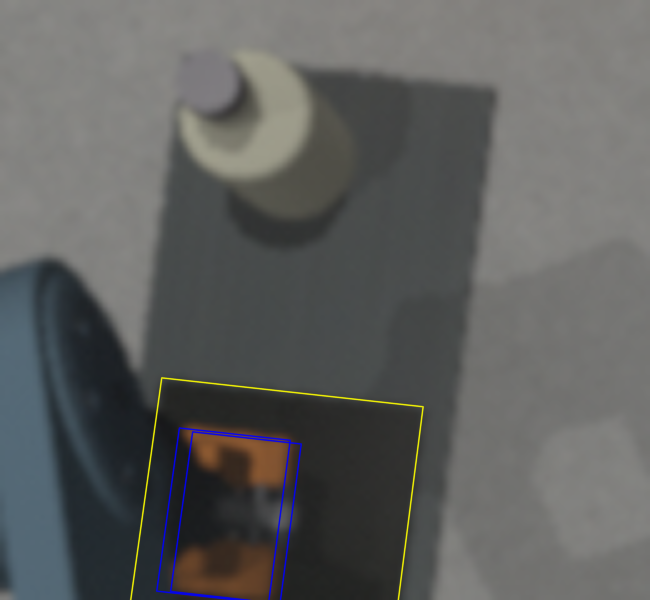

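The overlays match the block and pad in both views. I descend, feeling for contact near TCP z = 0.080.

step_arm([
  [[0.001,0.0005,0.02],[-0.15,0,0]],
  [[0.001,0.0005,0.045],[-0.15,0,0]],
  [[0.001,0.0005,0.06],[-0.15,0,0]],
  [[0.001,0.0005,0.071],[-0.15,0,0]],
  [[0.001,0.0005,0.074],[-0.15,0,0]],
])

```text
time_s: 14.1
eef_pos: [0.469, 0.2739, 0.0857]
eef_rot: [0.0, 0.743, 0.669, 0.001]
wrist_force: [-0.7, 0.4, -1.0]
opening: 0.247
```

step_arm([
  [[0,0,0.001],[0,0,0]],
  [[0,0,0.002],[0,0,0]],
  [[0,0,0.002],[0,0,0]],
])

```text
time_s: 14.4
eef_pos: [0.4698, 0.2748, 0.0853]
eef_rot: [0.001, 0.743, 0.67, 0.002]
wrist_force: [0.0, 0.3, -2.1]
opening: 0.245
```

step_arm([
  [[0,0,0.001],[0,0,0]],
  [[0,0,0.002],[0,0,0]],
  [[0,0,0.002],[0,0,0]],
])

```text
time_s: 14.7
eef_pos: [0.4692, 0.2747, 0.0825]
eef_rot: [0.001, 0.743, 0.67, 0.001]
wrist_force: [-0.3, -0.0, -1.0]
opening: 0.247
```

```bash
python3 nx.py .4675 .275 .0802 84.3
```

```text
t 14.7 pos [0.4692 0.2747 0.0825] az 84.11 zaxis [ 0.003  0.001 -1.   ] F [-0.3 -0.  -1. ] open 0.247 q [ 0.31  0.31  1.8  -0.    1.03 -1.16]
([0.0001, -0.0017, 0.0023], [0.15, -0.07, -0.19])
```

step_arm([
  [[0,-0.0015,0.001],[0.1,0,0]],
  [[0,-0.0015,0.001],[0.1,0,0]],
])

```text
time_s: 14.9
eef_pos: [0.4674, 0.2748, 0.0813]
eef_rot: [-0.0, 0.743, 0.67, 0.001]
wrist_force: [0.4, -0.7, -1.6]
opening: 0.243
```

step_arm([
  [[0,0,0.001],[0,0,0]],
  [[0,0,0.001],[0,0,0]],
])

```text
time_s: 15.1
eef_pos: [0.4677, 0.2748, 0.0804]
eef_rot: [-0.0, 0.743, 0.67, 0.001]
wrist_force: [-0.5, -0.8, -0.5]
opening: 0.248
```

step_arm([
  [[0,0,0.001],[0,0,0]],
  [[0,0,0.001],[0,0,0]],
])

```text
time_s: 15.3
eef_pos: [0.4679, 0.2749, 0.0801]
eef_rot: [0.0, 0.743, 0.67, 0.001]
wrist_force: [-2.0, -1.1, 4.6]
opening: 0.249
```

step_arm([
  [[0,0,0.0005],[0,0,0]],
  [[0,0,0.0005],[0,0,0]],
])

```text
time_s: 15.5
eef_pos: [0.4679, 0.2748, 0.0801]
eef_rot: [0.0, 0.743, 0.67, 0.001]
wrist_force: [-3.1, -1.1, 8.6]
opening: 0.246
```

Contact at z = 0.080, as computed. I release and withdraw.

step_arm([
  [[0,0,-0.0005],[0,0,0]],
  [[0,0,-0.0005],[0,0,0]],
  [[0,0,-0.0005],[0,0,0]],
  [[0,0,-0.0005],[0,0,0]],
  [[0,0,-0.0005],[0,0,0]],
], fingers=50)

```text
time_s: 16.0
eef_pos: [0.4677, 0.2748, 0.0794]
eef_rot: [-0.0, 0.743, 0.67, 0.001]
wrist_force: [0.6, 0.2, 0.1]
opening: 0.495
```

step_arm([
  [[0,0,-0.02],[0,0,0]],
  [[0,0,-0.05],[0,0,0]],
  [[0,0,-0.09],[0,0,0]],
  [[0,0,-0.13],[0,0,0]],
  [[0,0,-0.16],[0,0,0]],
])

```text
time_s: 16.5
eef_pos: [0.4681, 0.2748, 0.2423]
eef_rot: [0.0, 0.743, 0.67, 0.002]
wrist_force: [0.7, 0.4, 0.3]
opening: 0.501
```

```bash
python3 nx.py .36 .02 .28 60
```

```text
t 16.5 pos [0.4681 0.2748 0.2423] az 84.1 zaxis [ 0.004  0.002 -1.   ] F [0.7 0.4 0.3] open 0.501 q [ 0.31  0.1   1.69  0.    1.35 -1.16]
([-0.2645, -0.0813, -0.0386], [0.16, -0.16, 24.1])
```

step_arm([
  [[-0.04,-0.012,-0.03],[0,0,4]],
  [[-0.09,-0.028,-0.038],[0,0,8]],
  [[-0.14,-0.043,-0.038],[0,0,13]],
  [[-0.185,-0.057,-0.038],[0,0,18]],
  [[-0.22,-0.068,-0.038],[0,0,22]],
])

```text
time_s: 17.0
eef_pos: [0.3761, 0.0612, 0.2772]
eef_rot: [0.0, 0.858, 0.514, 0.001]
wrist_force: [0.7, 0.4, 0.3]
opening: 0.502
```

step_arm([
  [[0,0,0],[0,0,0]],
  [[0,0,0],[0,0,0]],
  [[0,0,0],[0,0,0]],
])

```text
time_s: 17.3
eef_pos: [0.3776, 0.0633, 0.2773]
eef_rot: [-0.0, 0.856, 0.516, 0.001]
wrist_force: [0.3, -0.3, 1.3]
opening: 0.501
```

```bash
python3 - <<'E'
from bench import viewer,telemetry
import cv2
from ov import *
from nx import *
state()
for c,x0,y0,x1,y1 in (('side',130,190,270,310),('top',100,110,220,260)):
    k=5 if c=='side' else 4
    raw=viewer.camera(c)[:,:,::-1]; cv2.imwrite(f'pics/n_{c}raw.png',raw); im=cv2.resize(raw[y0:y1,x0:x1],None,fx=k,fy=k,interpolation=cv2.INTER_CUBIC)
    draw(im,c,k,x0,y0,[(place(.4675,.275,.015,np.radians(-5.7),box(-.0675,.0675,-.0675,.0675,0)),(0,255,255)),
     (place(.4675,.275,.015,np.radians(-5.7),box(-.038,.038,-.026,.026,.022)),(255,0,0)),(place(.4675,.275,.015,np.radians(-5.7),box(-.03,.03,-.011,.011,.084)),(0,255,0))]); cv2.imwrite(f'pics/n_{c}.png',im)
E
```

```text
t 17.3 pos [0.3776 0.0633 0.2773] az 62.15 zaxis [ 0.001  0.001 -1.   ] F [ 0.3 -0.3  1.3] open 0.501 q [-0.15 -0.32  2.    0.    1.46 -1.23]
```

View pics/n_side.png

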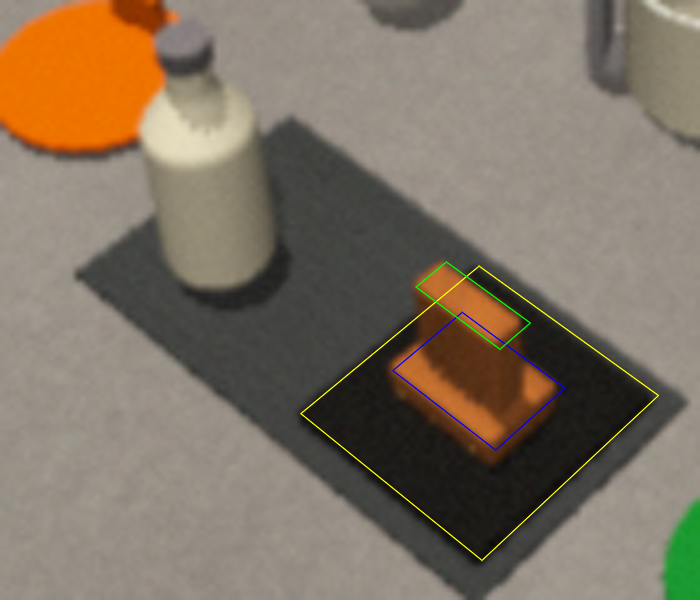

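View pics/n_top.png

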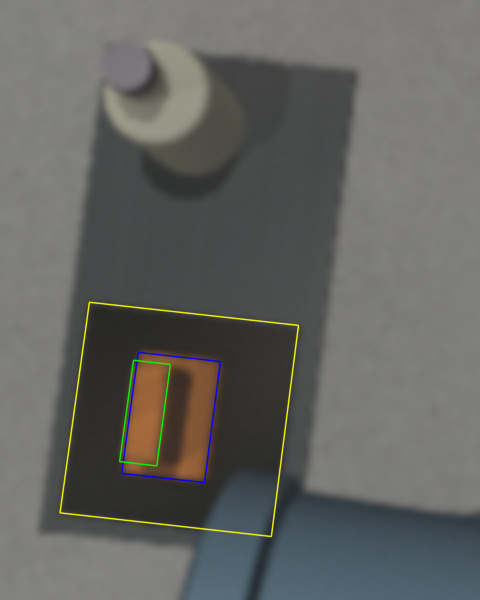

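View pics/n_topraw.png

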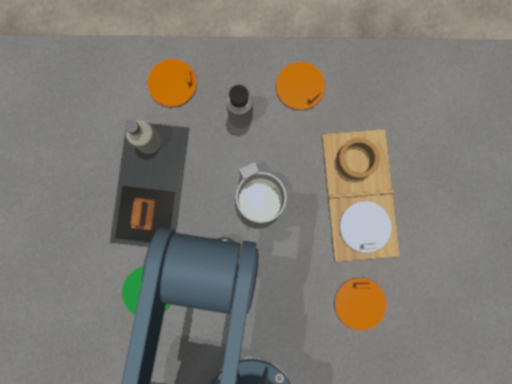

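View pics/n_sideraw.png

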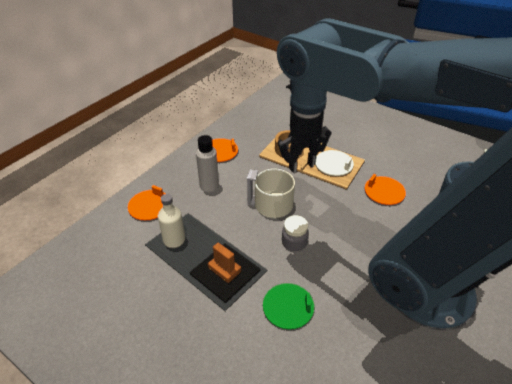

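The block (top view about (143,214)) stands centred on the pad and the lid lies on the near half at about (366,227). The bottle, can, jar and roll are where they were. The arm touches nothing, so I hand in.

```bash
python3 -c "
from bench import ticket; print(ticket.hand_in())"
```

```text
the job is handed in; nothing more can be done
None
```

The job is done and handed in at about 17.3 s of the 58 s allowed.

- **Lid:** I tipped it 16° by its fin about its back rim, drew it about 45 mm clear of the keeper, and levelled it. It went down on the near half of the rest board, because the roll is in the far half. It made contact at the height I had worked out, with at most about 19 N at the wrist. A camera overlay put it within about 1 mm of the middle, flat and right way up.
- **Block:** I lifted it out by its handle and set it down on the rubber pad with about 9 N at contact. It stands upright, within about 1–2 mm of the pad's centre by overlays in both views.
- **Everything else:** The roll, bottle, can, jar and the coloured look-alike lids look unmoved in the last pictures. The arm is held clear at TCP z = 0.277 m, touching nothing.
- **Disagreements:** The two cameras differed by about 2 mm (about 1 px in the side view), within the stated calibration. My fit of the pad's height read 11 mm instead of 15 mm, but the contact height agreed with the text's 15 mm. No check failed.

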